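Clamp the loaded pan in the piping station

ROBOT

A 6-joint arm with a two-finger parallel gripper is mounted at the origin on the work surface. World frame = base frame: x ahead of the robot, y to its left, z up, the work surface at z = 0. Lengths are in m, angles in rad, forces in N, time in s.
With the tool pointing down it reaches from about 0.35 to 1 m from the base axis. Payload 7.1 kg.
Tool frame: the origin (TCP) lies midway between the tips of the shut fingers; the grasp point (between the pads) lies 19 mm behind it (manip.pinch_z is the distance from the TCP to the grasp point, in m); z points along the fingers, x is the direction in which the jaws open and shut, and the axes are right-handed (so a half turn about z gives the same grasp; the last joint's range is limited). The gripper opens to 85 mm and grips with 20 to 120 N. Pads are 22 mm wide; open, the fingers measure 114 mm over their backs; the gripper's body (76 mm by 85 mm) begins 54 mm behind the grasp point. The pads swing forward as they close: fully open they stand 13 mm farther back than shut.
Start: joints at [-0.019, 0.423, 1.63, -0, 1.089, -0.019], TCP at [0.625, 0, 0.231] pointing down, gripper open.
Joint ranges: [-3, 3], [-0.9, 2.11], [0.09, 2.58], [-1.31, 4.45], [0.11, 2.69], [-2.54, 2.54]. Speed limits (rad/s): [2.39, 2.39, 3.01, 3.14, 3.14, 3.14].

INTERFACE

Orientations are given as a rotation vector (axis times angle).
In Python, from cell import manip gives the robot as it stands.
- The arm moves only by the shell command python3 -m crank 'ROWS' [FORCE]. ROWS is JSON, a list of rows, each an object of numbers: "dx", "dy", "dz": the shift along the world's x, y, z each as a share of 30 mm, from -1 to 1; "rx", "ry", "rz": the turn, a rotation vector about the world's x, y, z each as a share of 0.12 rad, from -1 to 1; "hand": the gripper's target within -1 to 1 (shut at 1, half-way at 0, fully open at -1). In form: [{"dx": .., "dy": .., "dz": .., "rx": .., "ry": .., "rz": .., "hand": ..}, ...]. A call has exactly 10 rows; each row shifts and turns the commanded pose from where the row before left it; what a row does not reach is not made up. A row lasts 1/8 s, in which the tool goes at most 62.5 mm and 10.7 degrees, less where a joint would pass 70% of its speed; a pose out of reach is approached as far as the arm can. A call with a number of a shift or a turn outside -1 to 1 is refused whole. A call with a gripper value outside its range is refused whole. The fingers move at their own pace and stop on an object; FORCE is the grip in N (left out, the last holds). Time passes only in rows, so rows that do not move let the fingers close, or fill a call up. It gives the time, the measured TCP pose, the force and the opening at its end, in the units of the state.
- manip.sense(): the state, without advancing time (a new reading comes with each control period).
- manip.grab_frame(name): name is "scene" or "side" or "wrist"; returns a dict with "color" (400x640x3 uint8, red, green, blue), "fx", "fy", "cx", "cy" (pixels), "xyz" and "orientation" of the camera in the world; the wrist camera has in their place "mount" (4x4, takes a point from camera to tool coordinates, whose origin is the TCP and whose axes are the tool frame's). Camera axes: x right, y down, z forward; pixel columns grow to the right and rows downward; lengths in m; the calibration is good to about 2 mm. A picture is of the moment at which its call begins: read the wrist's pose just before it. There is no depth.
- manip.close_job(): hands the job in, once; it reports no verdict.
The state is a dict: "time_s": time; "q": joint angles; "qd": joint speeds; "tau": joint torques, N m; "ee_pos": TCP position; "orientation": TCP orientation; "force": force on the tool from outside, world axes, zero at the start; "ft_torque": the same for the moment, N m; "gripper_width": opening from 0.0 (shut) to 1.0 (fully open).
Only numpy, scipy, OpenCV 4.12 (cv2) and the standard library are available. Lean on these libraries where they do the work, as an engineer would, in place of code of your own. Each camera call takes 0.05 s, during which the arm holds its last target. There are 200 camera calls.

TASK

Without picking anything up, push the loaded baking pan along its guides with the fingertips until it is fully home against the stop bar, and only then flip the latch handle over its centre so that it snaps over the pan and holds it. The pan stays flat on its bed, the loaves stay where they lie in it, and the things standing around are left alone.

Things in the scene. Friction and masses are not known exactly. Their poses are not given: they have to be found in the camera images.
- station: Fixed plywood bed 200 (x) x 440 (y) x 12 mm, placed and turned anew each time. Origin: centre of its underside on the bench (z = 0), z up. The pan slides along its y axis between guide strips (tops at 24 mm, y -190 to +130, inner faces x +-83) to an aluminium stop bar (160 mm long, top at 30 mm). Behind the bar stand the latch's two steel cheeks (72 mm high, x to +-18, y 148 to 182).
- stop_face (a point): Middle of the stop bar's face, at (0, +120, 24) mm in the station, axes as the station's: the pan's front wall must come to lie against it.
- pan: Dark steel baking pan, loose, 160 (x) x 230 (y) x 24 mm high, walls and floor 4 mm, standing on the station's bed (underside 12 mm, rim 36 mm over the bench); 0.5 to 0.9 kg with its three loose loaves. Origin at the centre of its underside, axes along the station's within 0.02 rad. It starts 30 to 70 mm short of the stop bar.
- pan_rear (a point): Middle of the pan's rear wall (the wall away from the latch, where it is pushed), outer face, at rim height 36 mm over the bench; the bed before it is free.
- pan_front (a point): Middle of the pan's front wall (towards stop bar and latch), outer face, at rim height 36 mm over the bench.
- latch (a joint): Latch angle, rad. 0 = open: handle leans 45 degrees back, away from the pan (station +y), arm with rubber foot points up. 1.571 = clamped: handle leans 45 degrees over the pan, foot 2 mm above its front rim. Dead centre, handle upright, is 0.785: a spring drives it from there to either end (0.28 N m at the ends, about 4 N at the grip, less towards the centre); past it, it snaps over by itself.
- latch_hinge (a point): Middle of the latch's hinge pin, which lies along the station's x axis: at (0, +165, 55) mm in the station.
- handle_end (a point): End of the latch's handle, a round bar 95 mm long from the hinge; its last 59 mm are a black sleeve 18 mm thick. Open, the end is at y = +232, z = 122 mm in the station; upright, 150 mm over the bench.
- loaf0_mid (a point): Centre of the rearmost dark nut-topped loaf, 118 (x) x 40 (y) x 30 mm high (32 with nuts), lying loose in the pan across it; its top is about 48 mm over the bench. To be left lying in the pan.
- place0 (a point): Point of the pan where the centre of the rearmost loaf lies at the start (within 4 mm).
- loaf1_mid (a point): Centre of the middle dark nut-topped loaf, 118 (x) x 40 (y) x 30 mm high (32 with nuts), lying loose in the pan across it; its top is about 48 mm over the bench. To be left lying in the pan.
- place1 (a point): Point of the pan where the centre of the middle loaf lies at the start (within 4 mm).
- loaf2_mid (a point): Centre of the front dark nut-topped loaf, 118 (x) x 40 (y) x 30 mm high (32 with nuts), lying loose in the pan across it; its top is about 48 mm over the bench. To be left lying in the pan.
- place2 (a point): Point of the pan where the centre of the front loaf lies at the start (within 4 mm).
- nozzle: steel piping nozzle, cone 32 mm wide, 42 mm high, standing on the bed to the left or right of the latch; a bystander to leave alone. Origin at the centre of its underside.
- cutter: steel ring cutter 48 mm wide, 35 mm high, standing on the bed at the other side of the latch; a bystander to leave alone. Origin at the centre of its underside.
- jar: closed glass jar 68 mm wide, 85 mm high; a bystander to leave alone. Origin at the centre of its underside.
- bowl: small steel bowl 100 mm wide, 45 mm high; a bystander to leave alone. Origin at the centre of its underside.
- cup: steel cup 68 mm wide, 65 mm high; a bystander to leave alone. Origin at the centre of its underside.
Not all that is in view belongs to the job. Leave any green or turquoise look-alike of the part that bears loaf2_mid alone.

How it is judged:
By the outcome, as a careful person would: the job done as asked, in the order asked, and still so for the second after the job is handed in, with the robot touching nothing.
It also fails if it takes over 45 s, if anything falls off the work surface, if the arm or the gripper's body presses on something with over 40 N, if the wrist force passes 120 N, or if a joint passes its speed limit or range.

## Working session

There is one attempt and no reset: what is moved stays moved. The work goes in short steps, Python scripts to look and compute and a shell command to move; the robot and the scene stay as the last step left them, time stands still between calls to the robot, and variables do not carry over. Pictures are saved under pics/ and viewed, about 8 in all and at most 12, crops included, and the job is handed in when it is done.

```bash
mkdir -p pics; ls
python3 - <<'E'
from cell import manip
import cv2,json
print(manip.sense())
for n in ("scene","side"):
    f=manip.grab_frame(n); cv2.imwrite(f"pics/{n}0.png",f["color"][:,:,::-1])
    print(n,{k:v for k,v in f.items() if k!="color"})
E
```

```text
pics
{'time_s': 0.0, 'q': array([-1.90135368e-02,  4.23845329e-01,  1.63070564e+00,  1.79932077e-05,
        1.08861895e+00, -1.90131963e-02]), 'qd': array([-0.00028428,  0.00068959, -0.00016503,  0.00040158,  0.00110894,
        0.00081379]), 'tau': array([ 6.87376578e-04, -5.57382560e+01, -2.81743366e+01,  7.52266601e-05,
        7.21184188e-03,  1.02962622e-05]), 'ee_pos': array([6.24438407e-01, 3.27371042e-05, 2.30536756e-01]), 'orientation': array([-3.14154576e+00,  1.36604696e-05,  2.47659765e-03]), 'force': array([ 0.08141926, -0.21328124, -0.43542852]), 'ft_torque': array([ 0.03318706, -0.02452635,  0.02217133]), 'gripper_width': 0.9959383350678883}
scene {'fx': 514.5158264300196, 'fy': 514.5158264300196, 'cx': 313.60898516637553, 'cy': 198.4609089437767, 'xyz': array([1.15107235, 0.09224081, 0.93769643]), 'orientation': array([-1.66587057, -2.05041649,  0.70108959])}
side {'fx': 417.4375938123654, 'fy': 417.4375938123654, 'cx': 319.3454297351068, 'cy': 205.05836606478317, 'xyz': array([ 0.28846045, -0.73354307,  0.51944666]), 'orientation': array([-2.09164445,  0.36934843, -0.19428714])}
```

View pics/scene0.png

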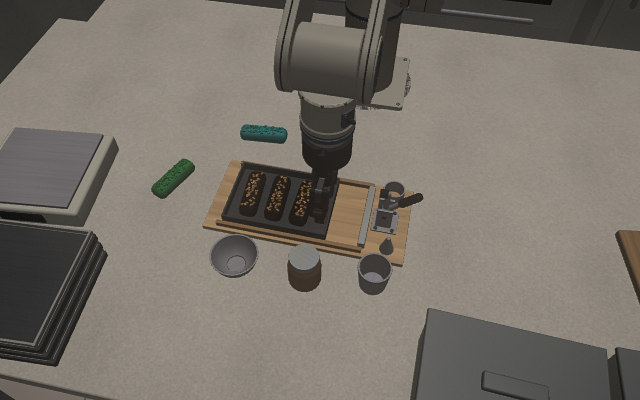

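View pics/side0.png

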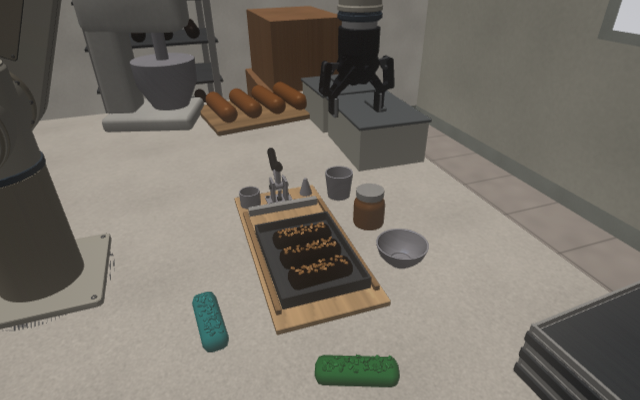

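The side view shows the bed corners near (237,205), (322,188), (383,300) and (275,318). The pan is between the guides, the latch is near (278,185) with its handle leaning away, and the nozzle and cutter sit beside it. The green and turquoise look-alikes lie off the bed at (357,370) and (210,320). The three brown loaves in the pan are the real ones. Next I'll enlarge both views.

```bash
cat > h.py <<'E'
import numpy as np, cv2
from scipy.spatial.transform import Rotation as R
from cell import manip
def cam(n):
    s=manip.sense(); f=manip.grab_frame(n)
    if n=="wrist":
        T=np.eye(4);T[:3,:3]=R.from_rotvec(s["orientation"]).as_matrix();T[:3,3]=s["ee_pos"]
        T=T@np.array(f["mount"]); f["Rm"],f["t"]=T[:3,:3],T[:3,3]
    else: f["Rm"],f["t"]=R.from_rotvec(f["orientation"]).as_matrix(),np.array(f["xyz"])
    return f
def ray(f,p,z):
    p=np.atleast_2d(p).astype(float)
    d=np.c_[(p[:,0]-f["cx"])/f["fx"],(p[:,1]-f["cy"])/f["fy"],np.ones(len(p))]@f["Rm"].T
    return f["t"]+d*((z-f["t"][2])/d[:,2])[:,None]
def proj(f,P):
    c=(np.atleast_2d(P)-f["t"])@f["Rm"]
    return np.c_[c[:,0]/c[:,2]*f["fx"]+f["cx"],c[:,1]/c[:,2]*f["fy"]+f["cy"]]
E
python3 - <<'E'
from h import *
f=cam("side"); g=cam("scene"); w=cam("wrist")
a=cv2.resize(f["color"][140:325,225:395],None,fx=3,fy=3,interpolation=cv2.INTER_CUBIC)
cv2.imwrite("pics/sidecrop.png",a[:,:,::-1])
b=cv2.resize(g["color"][145:275,195:430],None,fx=3.4,fy=3.4,interpolation=cv2.INTER_CUBIC)
cv2.imwrite("pics/scenecrop.png",b[:,:,::-1])
cv2.imwrite("pics/wrist0.png",w["color"][:,:,::-1])
print("side",ray(f,[[237,205],[322,188],[383,300],[275,318]],.012).round(3).tolist())
print("scene",ray(g,[[232,162],[204,226],[403,263]],.012).round(3).tolist())
print("wrist corners on z=.036",ray(w,[[0,0],[640,0],[640,400],[0,400]],.036).round(3).tolist())
E
```

```text
side [[0.384, 0.121, 0.012], [0.599, 0.127, 0.012], [0.562, -0.277, 0.012], [0.379, -0.254, 0.012]]
scene [[0.384, -0.271, 0.012], [0.575, -0.275, 0.012], [0.58, 0.16, 0.012]]
wrist corners on z=.036 [[0.329, 0.165, 0.036], [0.925, 0.165, 0.036], [1.079, -0.325, 0.036], [0.179, -0.327, 0.036]]
```

View pics/sidecrop.png

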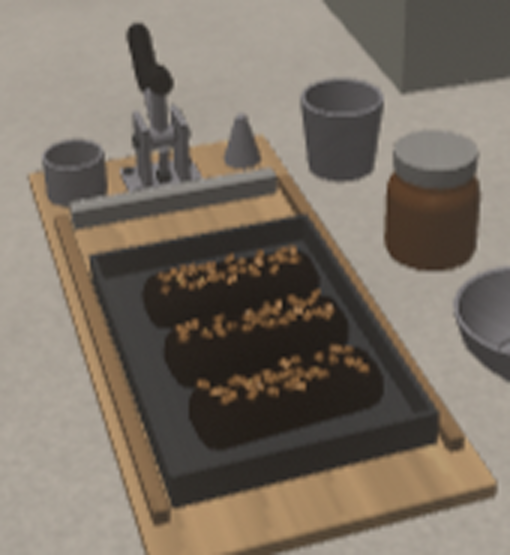

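View pics/scenecrop.png

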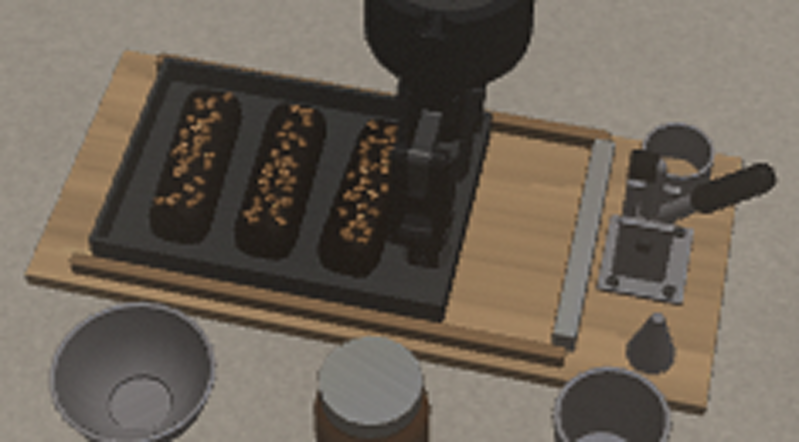

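View pics/wrist0.png

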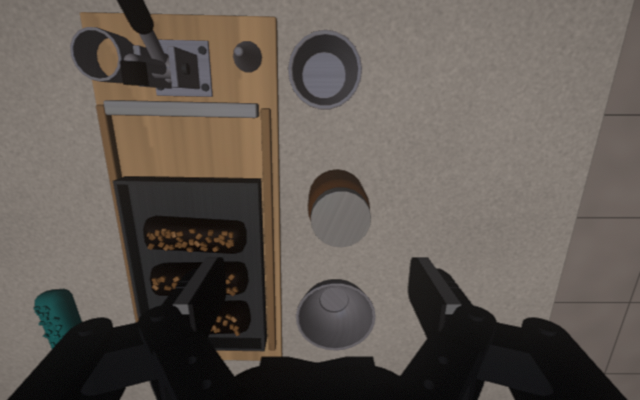

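The wrist view from above is the clearest. It shows the bed's far corners at (81,13) and (276,16), the stop bar's top face edge from (105,113) to (257,115), and the pan rim's front corners at (115,180) and (262,180). The handle points up-left, and the latch has the cutter on its left and the nozzle on its right. I'll turn these pixels into the station pose.

Run:
```python
from h import *
w=cam("wrist"); g=cam("scene"); s=cam("side")
c=lambda L,k,o:np.array(L)/k+np.array(o)
def show(n,p): print(n,p.round(4)[:,:2].tolist())
bw=ray(w,[[81,13],[276,16],[281,358]],.012); show("bed w (farL,farR,nearR-ish)",bw)
bg=ray(g,c([[127,50],[25,279],[705,408],[742,157]],3.4,[195,145]),.012); show("bed scene rearL rearR frontR frontL",bg)
bs=ray(s,c([[28,177],[266,137],[496,490]],3,[225,140]),.012); show("bed side frontL frontR rearR",bs)
for n,P in(("scene",bg),("side",bs[[0,0]])):pass
# LSQ rigid fit of scene & side corners
def fit(M,W):
    m,v=M.mean(0),W.mean(0); H=(M-m).T@(W-v); a=np.arctan2(H[0,1]-H[1,0],H[0,0]+H[1,1])
    Rm=np.array([[np.cos(a),-np.sin(a)],[np.sin(a),np.cos(a)]]); t=v-Rm@m
    return a,t,np.linalg.norm(M@Rm.T+t-W,axis=1)
RL,RR,FR,FL=[-.1,-.22],[.1,-.22],[.1,.22],[-.1,.22]
print("scene",fit(np.array([RL,RR,FR,FL]),bg[:,:2]))
print("side",fit(np.array([FL,FR,RR]),bs[:,:2]))
print("wrist",fit(np.array([FL,FR]),bw[:2,:2]))
W=np.r_[bg[:,:2],bs[:,:2],bw[:2,:2]]
a,t,r=fit(np.array([RL,RR,FR,FL,FL,FR,RR,FL,FR]),W); print("all",a,t,r.round(4))
Rm=np.array([[np.cos(a),-np.sin(a)],[np.sin(a),np.cos(a)]])
st=lambda P:((P[:,:2]-t)@Rm).round(4).tolist()
print("bar face w",st(ray(w,[[105,113],[257,116]],.03)))
print("pan w FL FR RR",st(ray(w,[[115,180],[262,180],[266,348]],.036)))
print("pan scene RL RR FR FL",st(ray(g,c([[163,58],[91,242],[443,306],[490,115]],3.4,[195,145]),.036)))
print("pan side FL FR RR RL",st(ray(s,c([[92,258],[305,217],[437,412],[172,480]],3,[225,140]),.036)))
```

```text
bed w (farL,farR,nearR-ish) [[0.3865, 0.1594], [0.5833, 0.1569], [0.5738, -0.276]]
bed scene rearL rearR frontR frontL [[0.3765, -0.2726], [0.5787, -0.2776], [0.5847, 0.1588], [0.3848, 0.1634]]
bed side frontL frontR rearR [[0.3832, 0.1506], [0.5833, 0.1461], [0.5695, -0.2888]]
scene (np.float64(-0.017651096959600345), array([ 0.48120104, -0.0569999 ]), array([0.00271901, 0.00182673, 0.0023915 , 0.00138496]))
side (np.float64(-0.0278115582312905), array([ 0.476655  , -0.06973535]), array([0.0024022 , 0.0014053 , 0.00377014]))
wrist (np.float64(-0.012923623063609505), array([ 0.48208555, -0.06185048]), array([0.00161201, 0.00161201]))
all -0.022367112063095287 [ 0.47955217 -0.06237862] [0.0077 0.0081 0.0035 0.0036 0.0093 0.0093 0.0066 0.0021 0.0019]
bar face w [[-0.0797, 0.1234], [0.0795, 0.124]]
pan w FL FR RR [[-0.0777, 0.0526], [0.0838, 0.0564], [0.0823, -0.1718]]
pan scene RL RR FR FL [[-0.077, -0.176], [0.0823, -0.1723], [0.0793, 0.0556], [-0.0777, 0.0535]]
pan side FL FR RR RL [[-0.0796, 0.0438], [0.076, 0.0451], [0.0784, -0.1784], [-0.0798, -0.182]]
```

Scene and wrist agree: the station is at about (0.481, -0.059) with yaw of about -0.018. The side view is 1 cm off in y, so I'll disregard it. The pan's rear wall is at world y of about -0.235, leaving a gap of about 68 mm to the bar. I'll move behind the pan with the jaws half open, which gives two contact points.

```bash
python3 -m crank '[{"dx":-0.49,"dy":-0.92,"rz":-0.15,"hand":0},{"dx":-0.49,"dy":-0.92,"hand":0},{"dx":-0.49,"dy":-0.92,"hand":0},{"dx":-0.49,"dy":-0.92,"hand":0},{"dx":-0.49,"dy":-0.92,"hand":0},{"dx":-0.49,"dy":-0.92,"hand":0},{"dx":-0.49,"dy":-0.92,"hand":0},{"dx":-0.49,"dy":-0.92,"hand":0},{"dx":-0.49,"dy":-0.92,"hand":0},{"dx":-0.49,"dy":-0.92,"hand":0}]'
python3 - <<'E'
from h import *
print(manip.sense()["ee_pos"],manip.sense()["orientation"])
w=cam("wrist"); cv2.imwrite("pics/wrist1.png",w["color"][:,:,::-1])
E
```

```text
[6.24908269e-01 2.02289714e-05 2.31226666e-01] [-3.14156539e+00 -1.84365836e-05  2.99178806e-04]invalid input
```

View pics/wrist1.png

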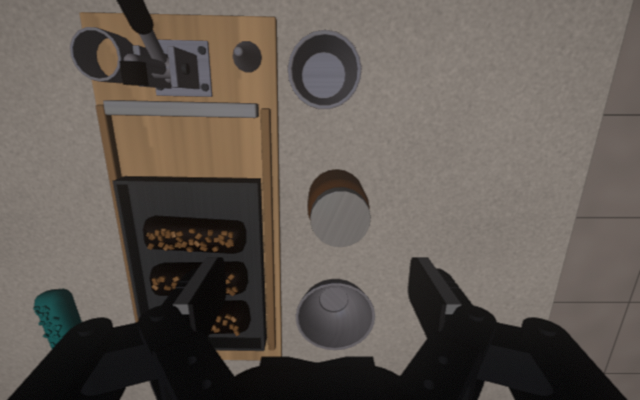

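The picture is unchanged because the move was refused. All keys are probably required, so I'll retry with every one filled in.

```bash
python3 -m crank '[{"dx":-0.49,"dy":-0.92,"dz":0,"rx":0,"ry":0,"rz":-0.15,"hand":0},{"dx":-0.49,"dy":-0.92,"dz":0,"rx":0,"ry":0,"rz":0,"hand":0},{"dx":-0.49,"dy":-0.92,"dz":0,"rx":0,"ry":0,"rz":0,"hand":0},{"dx":-0.49,"dy":-0.92,"dz":0,"rx":0,"ry":0,"rz":0,"hand":0},{"dx":-0.49,"dy":-0.92,"dz":0,"rx":0,"ry":0,"rz":0,"hand":0},{"dx":-0.49,"dy":-0.92,"dz":0,"rx":0,"ry":0,"rz":0,"hand":0},{"dx":-0.49,"dy":-0.92,"dz":0,"rx":0,"ry":0,"rz":0,"hand":0},{"dx":-0.49,"dy":-0.92,"dz":0,"rx":0,"ry":0,"rz":0,"hand":0},{"dx":-0.49,"dy":-0.92,"dz":0,"rx":0,"ry":0,"rz":0,"hand":0},{"dx":-0.49,"dy":-0.92,"dz":0,"rx":0,"ry":0,"rz":0,"hand":0}]'
```

```text
time_s: 1.7
ee_pos: [0.4775, -0.2769, 0.2315]
orientation: [3.141, -0.028, 0.0]
force: [-0.7, 0.5, -0.7]
gripper_width: 0.502
```

Run:
```python
from h import *
w=cam("wrist"); cv2.imwrite("pics/wrist2.png",w["color"][:,:,::-1])
```

```text
(no output)
```

View pics/wrist2.png

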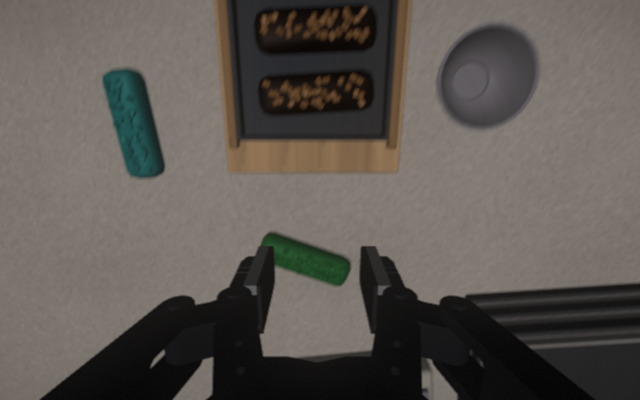

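The wrist view shows the pan's rear rim at row 138, the bed's rear edge at row 172, and the green look-alike behind the bed at (305,258). I need to know where that lies relative to the fingers' descent.

Run:
```python
from h import *
w=cam("wrist"); print(w["t"].round(3), proj(w,[0.4775,-.277,.231]).round())
print("pan rear L,R",ray(w,[[238,138],[389,138]],.036).round(4).tolist())
print("bed rear L,R",ray(w,[[229,172],[398,172]],.012).round(4).tolist())
print("green",ray(w,[[265,240],[345,280],[275,232],[340,283]],.03).round(4).tolist())
```

```text
[ 0.478 -0.202  0.373] [[319. 255.]]
pan rear L,R [[0.3937, -0.2405, 0.036], [0.5531, -0.2434, 0.036]]
bed rear L,R [[0.3735, -0.2823, 0.012], [0.571, -0.2859, 0.012]]
green [[0.413, -0.3617, 0.03], [0.5088, -0.418, 0.03], [0.4255, -0.3516, 0.03], [0.5026, -0.4221, 0.03]]
```

The green look-alike starts at y of about -0.35, clear of the descent at y = -0.277. I'll go down behind the rear wall.

```bash
python3 -m crank '[{"dx":-0.1,"dy":0,"dz":-0.75,"rx":0,"ry":0,"rz":0,"hand":0},{"dx":0,"dy":0,"dz":-0.9,"rx":0,"ry":0,"rz":0,"hand":0},{"dx":0,"dy":0,"dz":-0.9,"rx":0,"ry":0,"rz":0,"hand":0},{"dx":0,"dy":0,"dz":-0.9,"rx":0,"ry":0,"rz":0,"hand":0},{"dx":0,"dy":0,"dz":-0.9,"rx":0,"ry":0,"rz":0,"hand":0},{"dx":0,"dy":0,"dz":-0.9,"rx":0,"ry":0,"rz":0,"hand":0},{"dx":0,"dy":0,"dz":-0.8,"rx":0,"ry":0,"rz":0,"hand":0},{"dx":0,"dy":0,"dz":-0.6,"rx":0,"ry":0,"rz":0,"hand":0},{"dx":0,"dy":0,"dz":-0.4,"rx":0,"ry":0,"rz":0,"hand":0},{"dx":0,"dy":0,"dz":0,"rx":0,"ry":0,"rz":0,"hand":0}]'
```

```text
time_s: 3.05
ee_pos: [0.4748, -0.2757, 0.0192]
orientation: [-3.141, 0.028, 0.002]
force: [-0.2, 0.5, 0.0]
gripper_width: 0.502
```

```bash
python3 -m crank '[{"dx":0,"dy":0.2,"dz":0,"rx":0,"ry":0,"rz":0,"hand":0},{"dx":0,"dy":0.2,"dz":0,"rx":0,"ry":0,"rz":0,"hand":0},{"dx":0,"dy":0.15,"dz":0,"rx":0,"ry":0,"rz":0,"hand":0},{"dx":0,"dy":0.1,"dz":0,"rx":0,"ry":0,"rz":0,"hand":0},{"dx":0,"dy":0.1,"dz":0,"rx":0,"ry":0,"rz":0,"hand":0},{"dx":0,"dy":0.1,"dz":0,"rx":0,"ry":0,"rz":0,"hand":0},{"dx":0.01,"dy":0.1,"dz":0,"rx":0,"ry":0,"rz":0,"hand":0},{"dx":0,"dy":0.1,"dz":0,"rx":0,"ry":0,"rz":0,"hand":0},{"dx":0.01,"dy":0.1,"dz":0,"rx":0,"ry":0,"rz":0,"hand":0},{"dx":0,"dy":0.1,"dz":0,"rx":0,"ry":0,"rz":0,"hand":0}]'
```

```text
time_s: 4.3
ee_pos: [0.4758, -0.2385, 0.0199]
orientation: [3.141, -0.028, 0.001]
force: [-0.1, -3.5, -0.2]
gripper_width: 0.504
```

Contact is made at 3.5 N. I'll keep pushing gently.

```bash
python3 -m crank '[{"dx":0,"dy":0.13,"dz":0,"rx":0,"ry":0,"rz":0,"hand":0},{"dx":0.01,"dy":0.13,"dz":0,"rx":0,"ry":0,"rz":0,"hand":0},{"dx":0,"dy":0.13,"dz":0,"rx":0,"ry":0,"rz":0,"hand":0},{"dx":0,"dy":0.13,"dz":0,"rx":0,"ry":0,"rz":0,"hand":0},{"dx":0.01,"dy":0.13,"dz":0,"rx":0,"ry":0,"rz":0,"hand":0},{"dx":0,"dy":0.13,"dz":0,"rx":0,"ry":0,"rz":0,"hand":0},{"dx":0,"dy":0.13,"dz":0,"rx":0,"ry":0,"rz":0,"hand":0},{"dx":0.01,"dy":0.13,"dz":0,"rx":0,"ry":0,"rz":0,"hand":0},{"dx":0,"dy":0.13,"dz":0,"rx":0,"ry":0,"rz":0,"hand":0},{"dx":0,"dy":0.13,"dz":0,"rx":0,"ry":0,"rz":0,"hand":0}]'
```

```text
time_s: 5.55
ee_pos: [0.4765, -0.1992, 0.0198]
orientation: [3.141, -0.028, 0.0]
force: [0.4, -4.3, 0.7]
gripper_width: 0.504
```

```bash
python3 -m crank '[{"dx":0,"dy":0.07,"dz":0,"rx":0,"ry":0,"rz":0,"hand":0},{"dx":0,"dy":0.05,"dz":0,"rx":0,"ry":0,"rz":0,"hand":0},{"dx":0,"dy":0.05,"dz":0,"rx":0,"ry":0,"rz":0,"hand":0},{"dx":0.01,"dy":0.05,"dz":0,"rx":0,"ry":0,"rz":0,"hand":0},{"dx":0,"dy":0.05,"dz":0,"rx":0,"ry":0,"rz":0,"hand":0},{"dx":0,"dy":0.05,"dz":0,"rx":0,"ry":0,"rz":0,"hand":0},{"dx":0,"dy":0.05,"dz":0,"rx":0,"ry":0,"rz":0,"hand":0},{"dx":0,"dy":0.05,"dz":0,"rx":0,"ry":0,"rz":0,"hand":0},{"dx":0,"dy":0.03,"dz":0,"rx":0,"ry":0,"rz":0,"hand":0},{"dx":0,"dy":0,"dz":0,"rx":0,"ry":0,"rz":0,"hand":0}]'
```

```text
time_s: 6.8
ee_pos: [0.4768, -0.1858, 0.0198]
orientation: [-3.141, 0.028, -0.0]
force: [-0.1, -3.3, 0.7]
gripper_width: 0.503
```

Not at the stop yet, as the force still reads as sliding friction. I'll advance slowly in short steps until it rises.

```bash
python3 -m crank '[{"dx":0,"dy":0.03,"dz":0,"rx":0,"ry":0,"rz":0,"hand":0},{"dx":0,"dy":0.03,"dz":0,"rx":0,"ry":0,"rz":0,"hand":0},{"dx":0,"dy":0.03,"dz":0,"rx":0,"ry":0,"rz":0,"hand":0},{"dx":0,"dy":0.03,"dz":0,"rx":0,"ry":0,"rz":0,"hand":0},{"dx":0,"dy":0.03,"dz":0,"rx":0,"ry":0,"rz":0,"hand":0},{"dx":0,"dy":0.03,"dz":0,"rx":0,"ry":0,"rz":0,"hand":0},{"dx":0,"dy":0.03,"dz":0,"rx":0,"ry":0,"rz":0,"hand":0},{"dx":0,"dy":0,"dz":0,"rx":0,"ry":0,"rz":0,"hand":0},{"dx":0,"dy":0,"dz":0,"rx":0,"ry":0,"rz":0,"hand":0},{"dx":0,"dy":0,"dz":0,"rx":0,"ry":0,"rz":0,"hand":0}]'
python3 - <<'E'
from h import *
w=cam("wrist"); g=cam("scene")
b=cv2.resize(g["color"][145:275,195:430],None,fx=3.4,fy=3.4,interpolation=cv2.INTER_CUBIC)
cv2.imwrite("pics/scene3.png",b[:,:,::-1])
E
```

```text
time_s: 8.05
ee_pos: [0.4768, -0.1806, 0.0198]
orientation: [3.14, -0.028, 0.001]
force: [-1.8, -10.8, -0.9]
gripper_width: 0.507
```

View pics/scene3.png

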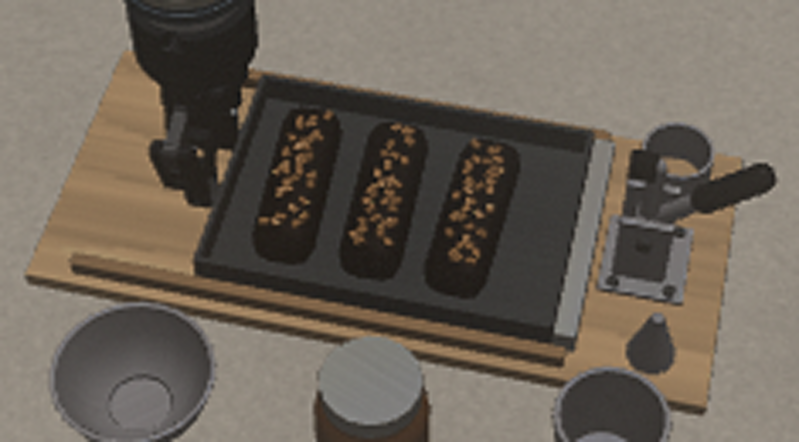

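The picture shows the pan's front wall meeting the bar from (600,138) to (558,335), with the loaves unmoved in the pan. A short firm push will confirm the force climbs with no travel, and then I'll back off.

```bash
python3 -m crank '[{"dx":0,"dy":0.03,"dz":0,"rx":0,"ry":0,"rz":0,"hand":0},{"dx":0,"dy":0.03,"dz":0,"rx":0,"ry":0,"rz":0,"hand":0},{"dx":0,"dy":0.02,"dz":0,"rx":0,"ry":0,"rz":0,"hand":0},{"dx":0,"dy":0,"dz":0,"rx":0,"ry":0,"rz":0,"hand":0},{"dx":0,"dy":0,"dz":0,"rx":0,"ry":0,"rz":0,"hand":0},{"dx":0,"dy":0,"dz":0,"rx":0,"ry":0,"rz":0,"hand":0},{"dx":0,"dy":0,"dz":0,"rx":0,"ry":0,"rz":0,"hand":0},{"dx":0,"dy":0,"dz":0,"rx":0,"ry":0,"rz":0,"hand":0},{"dx":0,"dy":0,"dz":0,"rx":0,"ry":0,"rz":0,"hand":0},{"dx":0,"dy":0,"dz":0,"rx":0,"ry":0,"rz":0,"hand":0}]'
```

```text
time_s: 9.4
ee_pos: [0.4766, -0.1803, 0.0199]
orientation: [3.138, -0.027, 0.001]
force: [-6.3, -27.0, -0.7]
gripper_width: 0.501
```

Home: 2.4 mm commanded gave 0.3 mm of travel and 27 N. Now I'll back off, lift and shut the fingers.

```bash
python3 -m crank '[{"dx":0,"dy":-0.3,"dz":0,"rx":0,"ry":0,"rz":0,"hand":0},{"dx":0,"dy":-0.6,"dz":0,"rx":0,"ry":0,"rz":0,"hand":0},{"dx":0,"dy":-0.2,"dz":0.5,"rx":0,"ry":0,"rz":0,"hand":0},{"dx":0,"dy":0,"dz":1,"rx":0,"ry":0,"rz":0,"hand":0},{"dx":0,"dy":0,"dz":1,"rx":0,"ry":0,"rz":0,"hand":0},{"dx":0,"dy":0,"dz":1,"rx":0,"ry":0,"rz":0,"hand":0},{"dx":0,"dy":0,"dz":1,"rx":0,"ry":0,"rz":0,"hand":1},{"dx":0,"dy":0,"dz":1,"rx":0,"ry":0,"rz":0,"hand":1},{"dx":0,"dy":0,"dz":1,"rx":0,"ry":0,"rz":0,"hand":1},{"dx":0,"dy":0,"dz":0.5,"rx":0,"ry":0,"rz":0,"hand":1}]'
```

```text
time_s: 10.65
ee_pos: [0.4773, -0.2104, 0.2322]
orientation: [3.141, -0.028, 0.004]
force: [-0.1, 0.7, 0.1]
gripper_width: 0.0
```

```bash
python3 -m crank '[{"dx":0,"dy":1,"dz":0,"rx":0,"ry":0,"rz":0,"hand":1},{"dx":0,"dy":1,"dz":0,"rx":0,"ry":0,"rz":0,"hand":1},{"dx":0,"dy":1,"dz":0,"rx":0,"ry":0,"rz":0,"hand":1},{"dx":0,"dy":1,"dz":0,"rx":0,"ry":0,"rz":0,"hand":1},{"dx":0,"dy":1,"dz":0,"rx":0,"ry":0,"rz":0,"hand":1},{"dx":0,"dy":1,"dz":0,"rx":0,"ry":0,"rz":0,"hand":1},{"dx":0,"dy":0.5,"dz":0,"rx":0,"ry":0,"rz":0,"hand":1},{"dx":0,"dy":0,"dz":0,"rx":0,"ry":0,"rz":0,"hand":1},{"dx":0,"dy":0,"dz":0,"rx":0,"ry":0,"rz":0,"hand":1},{"dx":0,"dy":0,"dz":0,"rx":0,"ry":0,"rz":0,"hand":1}]'
python3 - <<'E'
from h import *
w=cam("wrist"); cv2.imwrite("pics/wrist4.png",w["color"][:,:,::-1])
E
```

```text
time_s: 11.9
ee_pos: [0.4768, -0.016, 0.2298]
orientation: [3.141, -0.03, -0.0]
force: [-0.2, -0.2, 0.1]
gripper_width: -0.0
```

View pics/wrist4.png

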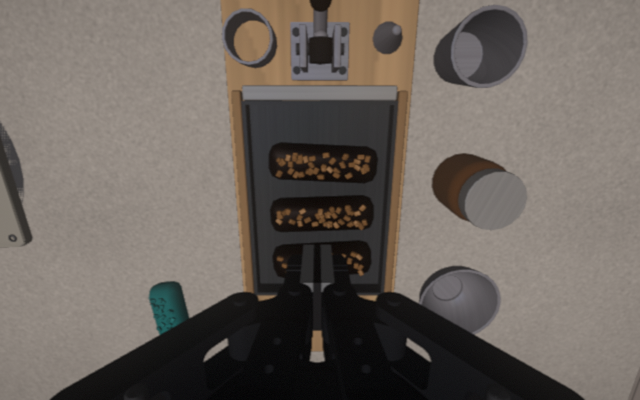

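The pan front now lies against the bar (row 99, columns 244-396). The latch is centred on column 320, and the handle's near part is at (320,5).

Run:
```python
from h import *
w=cam("wrist")
print("bar face",ray(w,[[244,101],[396,101]],.030).round(4).tolist())
print("baseplate",ray(w,[[292,80],[348,80]],.014).round(4).tolist())
print("handle",ray(w,[[320,5]],.09).round(4).tolist())
```

```text
bar face [[0.4031, 0.0603, 0.03], [0.5601, 0.0574, 0.03]]
baseplate [[0.4524, 0.0805, 0.014], [0.5117, 0.0794, 0.014]]
handle [[0.4821, 0.1309, 0.09]]
```

```bash
python3 -m crank '[{"dx":0.05,"dy":0.9,"dz":0,"rx":0,"ry":0,"rz":0,"hand":1},{"dx":0.05,"dy":0.9,"dz":0,"rx":0,"ry":0,"rz":0,"hand":1},{"dx":0.05,"dy":0.9,"dz":0,"rx":0,"ry":0,"rz":0,"hand":1},{"dx":0.05,"dy":0.9,"dz":0,"rx":0,"ry":0,"rz":0,"hand":1},{"dx":0.05,"dy":0.9,"dz":0,"rx":0,"ry":0,"rz":0,"hand":1},{"dx":0,"dy":0.9,"dz":0,"rx":0,"ry":0,"rz":0,"hand":1},{"dx":0,"dy":0.9,"dz":0,"rx":0,"ry":0,"rz":0,"hand":1},{"dx":0,"dy":0.9,"dz":0,"rx":0,"ry":0,"rz":0,"hand":1},{"dx":0,"dy":0.9,"dz":0,"rx":0,"ry":0,"rz":0,"hand":1},{"dx":0,"dy":0,"dz":0,"rx":0,"ry":0,"rz":0,"hand":1}]'
```

```text
time_s: 13.25
ee_pos: [0.4844, 0.2287, 0.2297]
orientation: [-3.141, 0.026, -0.0]
force: [-0.5, -0.5, 0.3]
gripper_width: -0.002
```

```bash
python3 -m crank '[{"dx":0,"dy":0,"dz":-0.6,"rx":0,"ry":0,"rz":0,"hand":1},{"dx":0,"dy":0,"dz":-0.6,"rx":0,"ry":0,"rz":0,"hand":1},{"dx":0,"dy":0,"dz":-0.6,"rx":0,"ry":0,"rz":0,"hand":1},{"dx":0,"dy":0,"dz":-0.6,"rx":0,"ry":0,"rz":0,"hand":1},{"dx":0,"dy":0,"dz":-0.6,"rx":0,"ry":0,"rz":0,"hand":1},{"dx":0,"dy":0,"dz":-0.6,"rx":0,"ry":0,"rz":0,"hand":1},{"dx":0,"dy":0,"dz":-0.5,"rx":0,"ry":0,"rz":0,"hand":1},{"dx":0,"dy":0,"dz":0,"rx":0,"ry":0,"rz":0,"hand":1},{"dx":0,"dy":0,"dz":0,"rx":0,"ry":0,"rz":0,"hand":1},{"dx":0,"dy":0,"dz":0,"rx":0,"ry":0,"rz":0,"hand":1}]'
python3 - <<'E'
from h import *
g=cam("side")
b=cv2.resize(g["color"][20:320,220:400],None,fx=2,fy=2,interpolation=cv2.INTER_CUBIC)
cv2.imwrite("pics/side5.png",b[:,:,::-1])
E
```

```text
time_s: 14.5
ee_pos: [0.4848, 0.2279, 0.1075]
orientation: [-3.141, 0.028, -0.002]
force: [-0.6, -0.3, -0.2]
gripper_width: 0.0
```

View pics/side5.png

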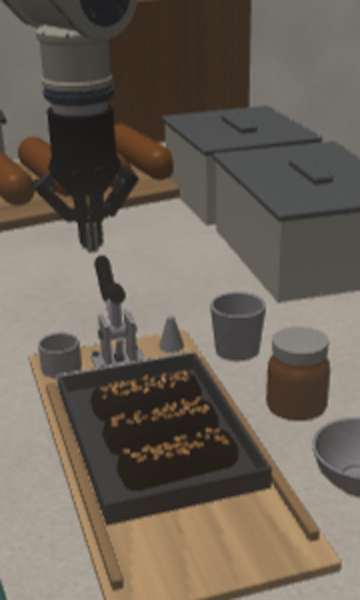

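The pan is home, and the fingers at (92,235) are behind and in line with the handle, whose end is at (102,262). I'll push it towards the pan.

```bash
python3 -m crank '[{"dx":0,"dy":-0.3,"dz":0,"rx":0,"ry":0,"rz":0,"hand":1},{"dx":0,"dy":-0.3,"dz":0,"rx":0,"ry":0,"rz":0,"hand":1},{"dx":0,"dy":-0.3,"dz":0,"rx":0,"ry":0,"rz":0,"hand":1},{"dx":0,"dy":-0.3,"dz":0,"rx":0,"ry":0,"rz":0,"hand":1},{"dx":0,"dy":-0.3,"dz":0,"rx":0,"ry":0,"rz":0,"hand":1},{"dx":0,"dy":-0.3,"dz":0,"rx":0,"ry":0,"rz":0,"hand":1},{"dx":-0.02,"dy":-0.2,"dz":0,"rx":0,"ry":0,"rz":0,"hand":1},{"dx":0,"dy":-0.2,"dz":0,"rx":0,"ry":0,"rz":0,"hand":1},{"dx":0,"dy":-0.2,"dz":0,"rx":0,"ry":0,"rz":0,"hand":1},{"dx":0,"dy":-0.2,"dz":0,"rx":0,"ry":0,"rz":0,"hand":1}]'
```

```text
time_s: 15.8
ee_pos: [0.4841, 0.1496, 0.1071]
orientation: [-3.141, 0.028, -0.001]
force: [-0.2, 2.4, 1.6]
gripper_width: -0.0
```

```bash
python3 -m crank '[{"dx":0,"dy":-0.15,"dz":0,"rx":0,"ry":0,"rz":0,"hand":1},{"dx":0,"dy":-0.15,"dz":0,"rx":0,"ry":0,"rz":0,"hand":1},{"dx":0,"dy":-0.15,"dz":0,"rx":0,"ry":0,"rz":0,"hand":1},{"dx":0,"dy":-0.15,"dz":0,"rx":0,"ry":0,"rz":0,"hand":1},{"dx":0,"dy":-0.15,"dz":0,"rx":0,"ry":0,"rz":0,"hand":1},{"dx":-0.02,"dy":-0.15,"dz":0,"rx":0,"ry":0,"rz":0,"hand":1},{"dx":0,"dy":0,"dz":0,"rx":0,"ry":0,"rz":0,"hand":1},{"dx":0,"dy":0,"dz":0,"rx":0,"ry":0,"rz":0,"hand":1},{"dx":0,"dy":0,"dz":0,"rx":0,"ry":0,"rz":0,"hand":1},{"dx":0,"dy":0,"dz":0,"rx":0,"ry":0,"rz":0,"hand":1}]'
```

```text
time_s: 17.05
ee_pos: [0.4831, 0.1228, 0.1068]
orientation: [3.141, -0.028, -0.0]
force: [-0.5, -0.0, 0.3]
gripper_width: 0.004
```

```bash
python3 -m crank '[{"dx":0,"dy":-0.15,"dz":0,"rx":0,"ry":0,"rz":0,"hand":1},{"dx":0,"dy":-0.15,"dz":0,"rx":0,"ry":0,"rz":0,"hand":1},{"dx":0,"dy":-0.15,"dz":0,"rx":0,"ry":0,"rz":0,"hand":1},{"dx":0,"dy":0,"dz":0,"rx":0,"ry":0,"rz":0,"hand":1},{"dx":0,"dy":0.6,"dz":0,"rx":0,"ry":0,"rz":0,"hand":1},{"dx":0,"dy":1,"dz":0,"rx":0,"ry":0,"rz":0,"hand":1},{"dx":0,"dy":1,"dz":0.5,"rx":0,"ry":0,"rz":0,"hand":1},{"dx":0,"dy":1,"dz":1,"rx":0,"ry":0,"rz":0,"hand":1},{"dx":0,"dy":0.4,"dz":1,"rx":0,"ry":0,"rz":0,"hand":1},{"dx":0,"dy":0,"dz":1,"rx":0,"ry":0,"rz":0,"hand":1}]'
python3 - <<'E'
from h import *
g=cam("side"); s=cam("scene")
b=cv2.resize(g["color"][130:330,220:400],None,fx=2.2,fy=2.2,interpolation=cv2.INTER_CUBIC)
c=cv2.resize(s["color"][145:275,270:430],(396,322),interpolation=cv2.INTER_CUBIC)
h=np.zeros((440,396,3),np.uint8); h[:322]=c
cv2.imwrite("pics/final6.png",np.hstack([b,h])[:,:,::-1])
E
```

```text
time_s: 18.3
ee_pos: [0.4827, 0.2314, 0.2128]
orientation: [-3.141, 0.025, -0.0]
force: [-0.2, 0.6, 0.6]
gripper_width: -0.003
```

View pics/final6.png

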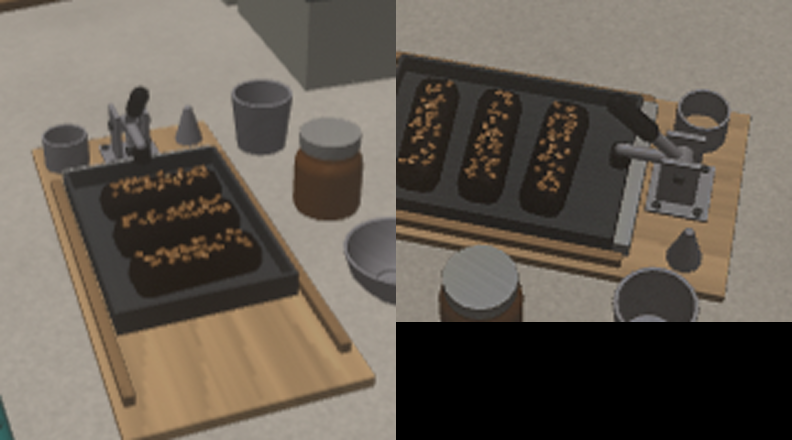

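The latch has gone over. The handle leans over the pan (right panel, end at about (625,103)) and the foot is down at its front rim (615,152). The pan is against the bar, the loaves are in place and the bystanders are undisturbed. The arm is clear, so I'm handing in.

```bash
python3 -c "
from cell import manip
print(manip.close_job())"
```

```text
the job is handed in; nothing more can be done
None
```

The pan is home against the stop bar and latched. I handed the job in at about 18.5 s of robot time; it reports no verdict.

- **Pan:** I pushed it about 68 mm along its guides with the half-open fingertips. At the stop, 2.4 mm of commanded push gave only 0.3 mm of travel and the force rose to 27 N. Pictures from above showed the front wall on the bar.
- **Latch:** only after that did I push the handle over its centre with the shut fingers. The push peaked at a reading of about 2.4 N and fell to zero around dead centre. I then backed the arm clear.
- **Last pictures:** the handle leans over the pan and the foot is over its front rim. The loaves lie as before, and the nozzle, cutter, jar, bowl and cup look untouched. I judged these by eye from two views and did not measure the final latch angle or the loaf positions.
- **Disagreement:** the side camera put the bed about 1 cm off in y from the other two views. I used the scene and wrist cameras, and contact came where they predicted.
- **Refused move:** my first move call was refused because some keys were missing. Nothing moved.

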